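Make up two lock orders at the locksmith's bench

TASK

Make up two orders in the trays. Blue tray: the brass lock cylinder in the small black-floored bay and the red padlock in the large bay; yellow tray: the bright steel-coloured lock cylinder in the small bay and the white door knob in the large bay. Each piece must rest on the floor of its bay the same way up as it is now, clear of the walls' tops, and the rest of the stock (black cylinder, brass padlock, key box) must stay where it is.

Things in the scene. Friction and masses are not known exactly. Their poses are not given: they have to be found in the camera images.
- blue_tray: shallow blue plastic order tray, fixed to the bench, 161 mm (x) by 102 mm (y); rim and dividing wall 3 mm thick, rising to 8 mm above the bench; floor 3 mm thick. Origin: centre of its underside, z up. Two bays, each 96 mm in y: the small bay (black floor, 66 mm in x) centred at x = -44.5 mm, y = 0; the large bay (bare blue floor, 86 mm in x) centred at x = +34.5 mm, y = 0.
- yellow_tray: shallow yellow plastic order tray, fixed to the bench, 161 mm (x) by 102 mm (y); rim and dividing wall 3 mm thick, rising to 8 mm above the bench; floor 3 mm thick. Origin: centre of its underside, z up. Two bays, each 96 mm in y: the small bay (black floor, 66 mm in x) centred at x = -44.5 mm, y = 0; the large bay (bare yellow floor, 86 mm in x) centred at x = +34.5 mm, y = 0.
- brass_cylinder: solid round lock cylinder, yellow brass, 32 mm in diameter and 40 mm high, standing upright on its back end with a narrow dark keyhole in its brass top; one of three alike but for colour. Origin: centre of its underside, z up. Loose, about 0.2 kg; grasp it round its side from above.
- steel_cylinder: solid round lock cylinder, bright silver steel-coloured, 32 mm in diameter and 40 mm high, standing upright on its back end with a narrow dark keyhole in its silver top; one of three alike but for colour. Origin: centre of its underside, z up. Loose, about 0.2 kg; grasp it round its side from above.
- red_padlock: padlock lying flat with a red body and a steel shackle, 74 mm long (x) and 26 mm thick in all. Origin: on its underside, midway along its whole length, z up. The body is 44 mm (x) by 46 mm (y) by 26 mm high, centred 15 mm to -x of the origin; the shackle, 38 mm wide and 8 mm thick at mid height, points to +x. Loose, about 0.24 kg; grasp the body across y.
- door_knob: white round door knob standing on its rose, 49 mm high: rose 53 mm in diameter and 5 mm thick with a steel edge, a 24 mm neck, and above it the round knob, 46 mm in diameter and widest from 28 to 40 mm above the underside. Origin: centre of its underside, z up. Loose, about 0.26 kg; grasp the knob at its widest, any direction.
- black_cylinder: solid round lock cylinder, black, 32 mm in diameter and 40 mm high, standing upright on its back end with a narrow dark keyhole in its black top; one of three alike but for colour. Origin: centre of its underside, z up. Loose, about 0.2 kg; grasp it round its side from above. Not ordered: leave it alone.
- brass_padlock: padlock lying flat with a brass body and a steel shackle, 74 mm long (x) and 26 mm thick in all. Origin: on its underside, midway along its whole length, z up. The body is 44 mm (x) by 46 mm (y) by 26 mm high, centred 15 mm to -x of the origin; the shackle, 38 mm wide and 8 mm thick at mid height, points to +x. Loose, about 0.24 kg; not ordered: leave it alone.
- key_box: small cardboard box of key blanks with a green band, 64 mm (x) by 42 mm (y) by 34 mm high. Origin: centre of its underside. Loose, 0.35 kg; not ordered: leave it alone.
Not all that is in view belongs to the job. What is shaped like the brass_cylinder but pink is not meant.

How it is judged (in metres and radians):
At the end, for the whole second after the job is handed in: Each ordered piece is on the floor of its bay (underside under 6 mm above the bench, centre inside the bay so far as its size allows), same way up within 0.1 rad, let go and at rest; the black cylinder, brass padlock and key box are upright within 15 mm of where they began (x of brass_cylinder in the frame of blue_tray between -0.0635 and -0.0255 m and y of brass_cylinder in the frame of blue_tray between -0.034 and 0.034 m and z of brass_cylinder in the frame of blue_tray between 0.0005 and 0.006 m and angle between each of brass_cylinder, red_padlock, steel_cylinder, door_knob, black_cylinder, brass_padlock, key_box's own z axis and vertical below 0.1 rad and linear speed of each of brass_cylinder, red_padlock, steel_cylinder, door_knob below 0.02 m/s and angular speed of each of brass_cylinder, red_padlock, steel_cylinder, door_knob below 0.2 rad/s and contact force between each of brass_cylinder, red_padlock, steel_cylinder, door_knob and the fingers below 0.05 N and x of red_padlock in the frame of blue_tray between 0.0125 and 0.0565 m and y of red_padlock in the frame of blue_tray between -0.028 and 0.028 m and z of red_padlock in the frame of blue_tray between 0.0005 and 0.006 m and x of steel_cylinder in the frame of yellow_tray between -0.0635 and -0.0255 m and y of steel_cylinder in the frame of yellow_tray between -0.034 and 0.034 m and z of steel_cylinder in the frame of yellow_tray between 0.0005 and 0.006 m and x of door_knob in the frame of yellow_tray between 0.0155 and 0.0535 m and y of door_knob in the frame of yellow_tray between -0.024 and 0.024 m and z of door_knob in the frame of yellow_tray between 0.0005 and 0.006 m and distance of each of black_cylinder, brass_padlock, key_box from where it was at the start of the episode below 0.015 m); the robot touches nothing.
It fails at once if the black lock cylinder is moved from its place (15 mm or more) or tipped (distance of black_cylinder from where it was at the start of the episode above 0.015 m or angle between black_cylinder's own z axis and vertical above 0.3 rad).
It fails at once if the brass padlock is moved from its place (15 mm or more) or tipped (distance of brass_padlock from where it was at the start of the episode above 0.015 m or angle between brass_padlock's own z axis and vertical above 0.3 rad).
It fails at once if the key box is moved from its place (15 mm or more) or tipped (distance of key_box from where it was at the start of the episode above 0.015 m or angle between key_box's own z axis and vertical above 0.3 rad).
It also fails if it takes over 104 s, if anything falls off the work surface, if the arm or the gripper's body presses on something with over 40 N, if the wrist force passes 120 N, or if a joint passes its speed limit or range.

ROBOT

A 6-joint arm with a two-finger parallel gripper is mounted at the origin on the work surface. World frame = base frame: x ahead of the robot, y to its left, z up, the work surface at z = 0. Lengths are in mm, angles in rad, forces in N, time in s.
With the tool pointing down it reaches from about 350 to 725 mm from the base axis. Payload 4.3 kg.
Tool frame: the origin (TCP) lies at the very end of the fingers, on their centre line; the grasp point (between the pads) lies 19 mm behind it (r.hold_point_z is the distance from the TCP to the grasp point, in mm); z points along the fingers, y is the line along which they close (so a half turn about z gives the same grasp; the last joint's range is limited). The gripper opens to 85 mm and grips with 20 to 120 N. Pads are 22 mm wide; open, the fingers measure 114 mm over their backs; the gripper's body (76 mm by 85 mm) begins 54 mm behind the grasp point. The pads swing forward as they close: fully open they stand 13 mm farther back than shut.
Start: joints at [1.072, 0.377, 0.081, 1.274, 0, 1.46], TCP at [217.98, 532.12, 231.329] pointing down, gripper open.
Joint ranges: [-2.72, 2.72], [-0.84, 1.66], [-1.02, 1.22], [-1.77, 2.12], [-1.37, 1.28], [-3.14, 3.14]. Speed limits (rad/s): [2.57, 2.57, 3.14, 3.14, 3.14, 3.14].

INTERFACE

Orientations are given as a rotation vector (axis times angle).
In Python, from workcell import r gives the robot as it stands.
- The arm moves only by the tool jog_arm, never from a script. Its argument "motion" is a list of rows, each a list of 2 entries, a list of its own where there are three numbers: the shift along the tool's x, y, z normalised to -1 to 1, where 1 is 250 mm, then the turn about the tool's z normalised to -1 to 1, where 1 is 2 pi rad. A call has 1 to 10 rows; each row is the pose to reach, as a shift and turn from the pose commanded when the call began, along the tool's axes at that moment, turning the shorter way round; what a row does not reach only later rows make up. A row lasts 1/12 s, in which the tool goes at most 41.7 mm and 7.16 degrees, less where a joint would pass 70% of its speed; a pose out of reach is approached as far as the arm can. A call with a number of a shift or a turn outside -1 to 1 is refused whole. A call with a gripper value outside its range is refused whole. "jaw" is the finger opening in mm, from 0 to 85.4, set as the call begins (left out, the last holds). The fingers move at their own pace and stop on an object; "squeeze" is the grip in N (left out, the last holds). Time passes only in rows, so rows that repeat a pose let the fingers close. It gives the time, the measured TCP pose, the force, the opening and the grip force at its end, in the units of the state.
- r.observe(): the state, without advancing time (a new reading comes with each control period).
- r.camera(name): name is "side" or "top"; returns (picture, depth): 420x560x3 uint8, red, green, blue; 420x560 float32, mm along the optical axis (not along the pixel's ray), 0 where there is no reading.
- r.camera_model(name): a dict with "camera_matrix" (3x3 intrinsics, pixels), "R" (3x3) and "t" (3): a world point X has camera coordinates R X + t. Camera axes: x right, y down, z forward; pixel columns grow to the right and rows downward; lengths in mm; the calibration is good to about 2 mm. A picture is of the moment at which its call begins. camera_model takes no time and is no camera call.
- r.sign_off(): hands the job in; it is judged then, once.
The state is a dict: "time_s": time; "joint_pos": joint angles; "dq": joint speeds; "effort": joint torques, N m; "ee_pos": TCP position; "orientation": TCP orientation; "wrist_force": force on the tool from outside, world axes, zero at the start; "ft_torque": the same for the moment, N m; "grip_width": finger opening in mm; "grasp_force": force on a finger pad.
Only numpy, scipy, OpenCV 4.12 (cv2) and the standard library are available. Lean on these libraries where they do the work, as an engineer would, in place of code of your own. Each camera call takes 0.05 s, during which the arm holds its last target. There are 200 camera calls.

## Working session

There is one attempt and no reset: what is moved stays moved. The work goes in short steps, Python scripts to look and compute and a tool call to move; the robot and the scene stay as the last step left them, time stands still between calls to the robot, and variables do not carry over. Pictures are saved under pics/ and viewed, at most 14 in all, crops included, and the job is handed in when it is done.

Besides the shell and the picture viewer there is one more tool, called after ">>>" as name(argument=value, ...), one argument or row to a line, values as JSON. jog_arm: Moves the arm, as the interface text tells. Scaled input: -1 to 1 covers 250 mm each way for a shift and 2 pi rad each way for a turn. Its arguments: {"type":"object","properties":{"motion":{"type":"array","items":{"type":"array"}},"jaw":{"type":"number"},"squeeze":{"type":"number"}},"required":["motion"]}

```bash
mkdir -p pics; cat > h.py <<'E'
import numpy as np, cv2
from workcell import r
def world(name,u,v,d):
    m=r.camera_model(name);K=np.array(m["camera_matrix"]);R=np.array(m["R"]);t=np.array(m["t"])
    u,v,d=map(np.asarray,(u,v,d))
    c=np.stack([(u-K[0,2])/K[0,0]*d,(v-K[1,2])/K[1,1]*d,d],-1)
    return (c-t)@R
def ray(name,u,v,z):
    a=world(name,u,v,1.0);b=world(name,u,v,2.0);return a+(b-a)*((z-a[2])/(b-a)[2])
def cloud(name):
    im,d=r.camera(name);v,u=np.mgrid[:420,:560];P=world(name,u,v,d.astype(float));P[d==0]=np.nan;return im,P
E
python3 - <<'E'
from h import *
for n in ("top","side"):
    im,P=cloud(n);cv2.imwrite(f"pics/{n}0.png",im[...,::-1]);np.savez(f"{n}0.npz",im=im,P=P)
    print(n,r.camera_model(n))
print(r.observe())
E
```

```text
top {'camera_matrix': array([[438.90970167,   0.        , 270.63871366],
       [  0.        , 438.90970167, 210.26925013],
       [  0.        ,   0.        ,   1.        ]]), 'R': array([[ 1.78721899e-02, -9.99840224e-01, -3.33414327e-04],
       [-9.86963032e-01, -1.75886603e-02, -1.59983163e-01],
       [ 1.59951737e-01,  3.18831709e-03, -9.87119687e-01]]), 't': array([-15.44549844, 545.29536433, 863.47223638])}
side {'camera_matrix': array([[382.6608811 ,   0.        , 277.66520122],
       [  0.        , 382.6608811 , 205.44724835],
       [  0.        ,   0.        ,   1.        ]]), 'R': array([[-0.91041673, -0.41306699, -0.02273851],
       [-0.25944419,  0.61291047, -0.74634407],
       [ 0.32222677, -0.67358476, -0.66517177]]), 't': array([493.05673965, 181.53858415, 618.31201686])}
{'time_s': 0.1, 'joint_pos': array([ 1.07167147e+00,  3.77972175e-01,  7.97668730e-02,  1.27441601e+00,
       -5.04415434e-06,  1.46049763e+00]), 'dq': array([ 0.0004363 ,  0.00016422,  0.00162373, -0.00084447, -0.00134539,
       -0.00014823]), 'effort': array([ 1.25569073e-03, -4.64693105e+01,  2.70582497e+01,  1.20069348e-02,
       -6.19263915e-05,  8.90772213e-06]), 'ee_pos': array([217.69378582, 531.55763297, 230.46735618]), 'orientation': array([-6.06821415e-01, -3.08187524e+00,  2.73652316e-03]), 'wrist_force': array([ 0.59615084, -0.51987506, -0.09917893]), 'ft_torque': array([ 0.01764439, -0.02771935,  0.0169624 ]), 'grasp_force': 0.0, 'grip_width': 85.50763601022216}
```

View pics/top0.png

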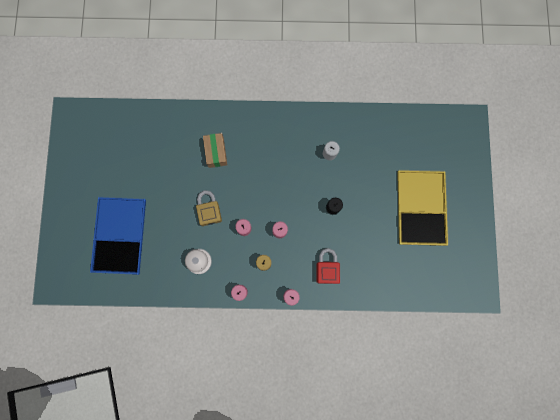

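View pics/side0.png

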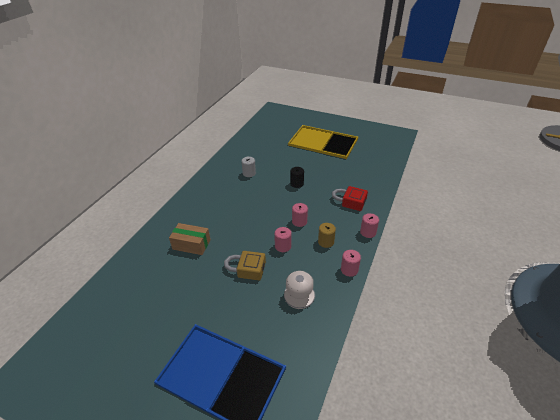

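The top view shows the blue tray at (118,235), the yellow at (423,208), knob (198,261), brass cylinder (264,262), steel (332,149), red padlock (329,268). The brass padlock is at (207,208), the black cylinder at (335,206), the key box at (214,150), and there are four pink decoys. The side view agrees with this.

```bash
python3 - <<'E'
from h import *
z=np.load("top0.npz");im,P=z["im"],z["P"]
reg=np.zeros((420,560),bool);reg[100:305,45:490]=1
print("table z",np.nanmedian(P[reg][:,2]))
H=np.nan_to_num(P[...,2])
n,l,st,c=cv2.connectedComponentsWithStats(((H>15)&reg).astype(np.uint8))
for i in range(1,n):
    if st[i,4]<15: continue
    m=l==i;q=P[m];top=np.percentile(q[:,2],90)
    t=q[q[:,2]>top-6]
    ct,_=cv2.findContours(m.astype(np.uint8),0,2); 
    rc=cv2.minAreaRect((t[:,:2]*1).astype(np.float32))
    print(c[i].round(),st[i,4],"top z %.0f"%top,"topmean",t[:,:2].mean(0).round(1),"rect",np.round(rc[0],1),np.round(rc[1],1),round(rc[2],1),"rgb",im[m].mean(0).round())
h=cv2.cvtColor(im,cv2.COLOR_RGB2HSV)
for nm,lo,hi,x in (("blue",100,130,slice(60,180)),("yellow",20,32,slice(380,480))):
    m=((h[...,0]>=lo)&(h[...,0]<=hi)&(h[...,1]>150)&(h[...,2]>60))|(h[...,2]<30)
    k=np.zeros_like(m);k[150:290,x]=m[150:290,x]
    n,l,st,c=cv2.connectedComponentsWithStats(k.astype(np.uint8));i=1+st[1:,4].argmax()
    v,u=np.nonzero(l==i);rc=cv2.minAreaRect(np.c_[u,v].astype(np.float32));bx=cv2.boxPoints(rc)
    W=np.array([ray("top",a,b,8) for a,b in bx])
    dk=(l==i)&(h[...,2]<30);v,u=np.nonzero(dk)
    print(nm,"corners",W[:,:2].round(1).tolist(),"c",W.mean(0).round(1),"sides",np.linalg.norm(np.roll(W,1,0)-W,axis=1).round(1),"dark",ray("top",u.mean(),v.mean(),3).round(1))
E
```

```text
table z 1.0440816895848755
[214. 149.] 626 top z 37 topmean [678.5 118. ] rect [679.1 118.3] [65. 42.] 9.4 rgb [120. 119.  86.]
[331. 150.] 212 top z 42 topmean [ 681.5 -132.3] rect [ 681.3 -131.8] [29.5 29. ] 87.2 rgb [140. 142. 145.]
[208. 210.] 552 top z 28 topmean [540.8 126.2] rect [541.2 126.6] [44.3 46.1] 13.4 rgb [136. 120.  83.]
[334. 206.] 209 top z 42 topmean [ 560.3 -139.1] rect [ 560.  -139.4] [29.6 29.9] 89.6 rgb [30. 31. 32.]
[243. 227.] 200 top z 42 topmean [511.   51.7] rect [511.5  51.9] [29.6 29.4] 46.8 rgb [166. 109. 129.]
[280. 229.] 198 top z 42 topmean [507.4 -25. ] rect [507.4 -24.8] [29.6 31.1] 2.5 rgb [168. 112. 131.]
[328. 270.] 576 top z 28 topmean [ 420.5 -126.7] rect [ 420.7 -126.6] [43.1 46. ] 0.9 rgb [152.  71.  70.]
[196. 261.] 411 top z 50 topmean [439.2 145.2] rect [439.  145.5] [39.3 40.3] 24.1 rgb [170. 166. 165.]
[263. 262.] 192 top z 42 topmean [438.4   7.8] rect [438.2   7.9] [30.5 28.6] 0.9 rgb [146. 125.  76.]
[239. 293.] 203 top z 42 topmean [377.   56.5] rect [376.9  56.6] [29.5 30.5] 28.0 rgb [172. 115. 134.]
[291. 297.] 196 top z 42 topmean [369.8 -49.9] rect [370.1 -49.9] [27.8 28.5] 0.5 rgb [175. 120. 138.]
blue corners [[413.3, 372.4], [578.5, 371.5], [570.8, 265.0], [406.2, 268.8]] c [492.2 319.4   8. ] sides [103.8 165.2 106.8 164.7] dark [448.1 320.8   3. ]
yellow corners [[550.4, -287.8], [552.1, -382.3], [487.5, -379.3], [485.8, -285.9]] c [ 519.  -333.8    8. ] sides [64.6 94.5 64.6 93.5] dark [ 535.6 -331.6    3. ]
```

```bash
python3 - <<'E'
from h import *
z=np.load("top0.npz");im,P=z["im"],z["P"]
h=cv2.cvtColor(im,cv2.COLOR_RGB2HSV)
k=np.zeros((420,560),bool);k[150:260,380:470]=((h[...,0]>=15)&(h[...,0]<=35)&(h[...,1]>110))[150:260,380:470]
v,u=np.nonzero(k);rc=cv2.minAreaRect(np.c_[u,v].astype(np.float32));bx=cv2.boxPoints(rc)
W=np.array([ray("top",a,b,8) for a,b in bx]);print(W[:,:2].round(1).tolist(),W.mean(0).round(1),np.linalg.norm(np.roll(W,1,0)-W,axis=1).round(1))
o=r.observe();print(r.hold_point_z,o["ee_pos"],o["orientation"])
E
cat >> h.py <<'E'
def go(x,y,z,yaw=90):
    "shift (norm), turn (norm) from measured pose; yaw of tool y in deg (mod 180)"
    from scipy.spatial.transform import Rotation as Ro
    o=r.observe();R=Ro.from_rotvec(o["orientation"]).as_matrix();p=o["ee_pos"]
    cur=np.degrees(np.arctan2(R[1,1],R[0,1]));d=(yaw-cur+90)%180-90
    print("t",round(o["time_s"],1),"p",p.round(1),"yaw",round(cur,1),"grip",round(o["grip_width"],1),round(o["grasp_force"],1),"wf",o["wrist_force"].round(1),"q1,6",o["joint_pos"][[0,5]].round(2))
    print("  shift",((R.T@(np.array([x,y,z])-p))/250).round(4).tolist(),"turn",round(-d/360,4))
E
python3 - <<'E'
from h import *
go(439,145.3,110); 
E
```

```text
[[483.6, -277.3], [643.0, -281.9], [644.9, -388.7], [485.4, -381.3]] [ 564.2 -332.3    8. ] [104.  159.5 106.9 159.7]
18.700000000000003 [217.69378582 531.55763297 230.46735618] [-6.06821415e-01 -3.08187524e+00  2.73652316e-03]
t 0.1 p [217.7 531.6 230.5] yaw 67.7 grip 85.5 0.0 wf [ 0.6 -0.5 -0.1] q1,6 [1.07 1.46]
  shift [-1.405, -1.0932, 0.4836] turn -0.0619
```

>>> jog_arm(
  motion=[
    [[-0.9, -0.7, 0.2], -0.062],
    [[-0.9, -0.7, 0.2], -0.062],
    [[-0.9, -0.7, 0.2], -0.062],
    [[-0.9, -0.7, 0.2], -0.062],
    [[-0.9, -0.7, 0.2], -0.062],
    [[-0.9, -0.7, 0.2], -0.062],
    [[-0.9, -0.7, 0.2], -0.062],
    [[-0.9, -0.7, 0.2], -0.062],
    [[-0.9, -0.7, 0.2], -0.062],
    [[-0.9, -0.7, 0.2], -0.062],
  ],
  jaw=66,
  squeeze=40,
)

```text
time_s: 0.93
ee_pos: [359.6, 284.9, 181.2]
orientation: [-0.0, -3.141, -0.001]
wrist_force: [0.2, 0.2, -0.9]
grip_width: 65.9
grasp_force: 0.0
```

```bash
python3 -c "
from h import *
go(439,145.3,90)"
```

```text
t 0.9 p [359.6 284.9 181.2] yaw 90.0 grip 65.9 0.0 wf [ 0.2  0.2 -0.9] q1,6 [0.53 0.53]
  shift [-0.318, -0.5584, 0.3642] turn -0.0
```

>>> jog_arm(
  motion=[
    [[-0.318, -0.558, 0.364], 0],
    [[-0.318, -0.558, 0.364], 0],
    [[-0.318, -0.558, 0.364], 0],
    [[-0.318, -0.558, 0.364], 0],
    [[-0.318, -0.558, 0.364], 0],
    [[-0.318, -0.558, 0.364], 0],
    [[-0.318, -0.558, 0.364], 0],
  ],
)

```text
time_s: 1.52
ee_pos: [439.1, 146.5, 90.1]
orientation: [0.002, -3.14, -0.001]
wrist_force: [-0.8, 0.7, 0.6]
grip_width: 65.8
grasp_force: 0.0
```

```bash
python3 - <<'E'
from h import *
im,P=cloud("top");s,_=r.camera("side")
cv2.imwrite("pics/k1.png",np.hstack([cv2.resize(im[160:360,100:300],(400,400)),cv2.resize(s[180:380,200:400],(400,400))])[...,::-1])
go(439,145.3,15)
E
```

```text
t 1.6 p [439.3 147.3  91. ] yaw 90.2 grip 65.9 0.0 wf [-0.2 -0.   0.1] q1,6 [0.19 0.18]
  shift [0.0015, -0.0082, 0.3039] turn 0.0005
```

View pics/k1.png

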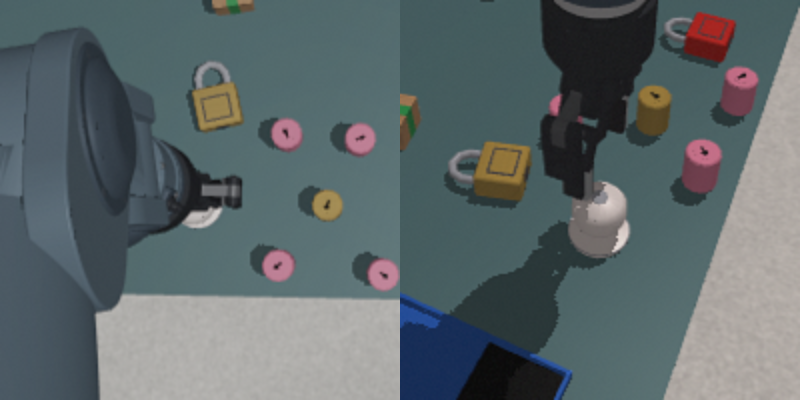

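The gripper stands above the knob. In the side crop the fingers are at (580,180) and the knob at (600,215). I'm going down.

>>> jog_arm(
  motion=[
    [[0.0, -0.005, 0.1], 0],
    [[0.0, -0.005, 0.2], 0],
    [[0.0, -0.005, 0.3], 0],
    [[0.0, -0.005, 0.3], 0],
  ],
)

```text
time_s: 1.95
ee_pos: [436.0, 145.4, 12.7]
orientation: [0.006, -3.136, 0.001]
wrist_force: [-1.0, -0.3, -1.4]
grip_width: 65.7
grasp_force: 0.0
```

>>> jog_arm(
  motion=[
    [[0, 0, 0], 0],
    [[0, 0, 0], 0],
    [[0, 0, 0], 0],
    [[0, 0, 0], 0],
    [[0, 0, 0], 0],
    [[0, 0, 0], 0],
  ],
  jaw=30,
)

```text
time_s: 2.45
ee_pos: [440.8, 145.0, 16.9]
orientation: [-0.002, 3.139, 0.003]
wrist_force: [-2.2, 1.4, 7.1]
grip_width: 44.5
grasp_force: 41.7
```

```bash
python3 - <<'E'
from h import *
go(439,145.3,130)
s,_=r.camera("side")
cv2.imwrite("pics/k2.png",cv2.resize(s[180:380,200:400],(500,500))[...,::-1])
E
```

```text
t 2.5 p [440.8 145.   16.9] yaw 90.1 grip 44.5 41.7 wf [-2.2  1.4  7.1] q1,6 [0.18 0.18]
  shift [0.006, 0.0021, -0.4525] turn 0.0002
```

View pics/k2.png

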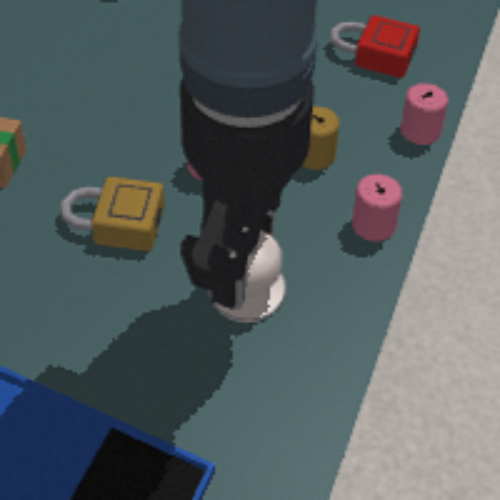

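The knob is gripped at 44.5 mm, 42 N. I'll lift it and carry it to the yellow large bay.

>>> jog_arm(
  motion=[
    [[0, 0, -0.1], 0],
    [[0, 0, -0.25], 0],
    [[0, 0, -0.4], 0],
    [[-0.1, -0.15, -0.45], 0],
    [[-0.2, -0.3, -0.45], 0],
    [[-0.3, -0.45, -0.45], 0],
    [[-0.4, -0.6, -0.45], 0],
    [[-0.5, -0.75, -0.45], 0],
    [[-0.6, -0.9, -0.45], 0],
    [[-0.6, -0.9, -0.45], 0],
  ],
)

```text
time_s: 3.33
ee_pos: [592.2, -85.3, 128.1]
orientation: [0.004, 3.139, -0.004]
wrist_force: [0.6, -0.2, -2.1]
grip_width: 44.6
grasp_force: 42.2
```

>>> jog_arm(
  motion=[
    [[0, -0.15, 0], 0],
    [[0, -0.3, 0], 0],
    [[0, -0.45, 0], 0],
    [[0, -0.6, 0], 0],
    [[0, -0.75, 0], 0],
    [[0, -0.9, 0], 0],
    [[0, -0.95, 0], 0],
    [[0, -0.95, 0], 0],
    [[0, -0.95, 0], 0],
  ],
)

```text
time_s: 4.08
ee_pos: [589.4, -318.7, 127.5]
orientation: [-0.001, -3.141, -0.002]
wrist_force: [0.2, 0.6, -1.4]
grip_width: 44.3
grasp_force: 42.2
```

```bash
python3 - <<'E'
from h import *
s,_=r.camera("side");t,_=r.camera("top")
cv2.imwrite("pics/k3.png",np.hstack([cv2.resize(s[50:210,240:400],(400,400)),cv2.resize(t[130:290,340:500],(400,400))])[...,::-1])
go(598.7,-333.5,21)
E
```

```text
t 4.2 p [ 589.6 -316.8  127.6] yaw 90.1 grip 44.2 42.2 wf [-0.8  0.8 -0.8] q1,6 [-0.59 -0.59]
  shift [-0.0365, -0.0672, 0.4264] turn 0.0003
```

View pics/k3.png

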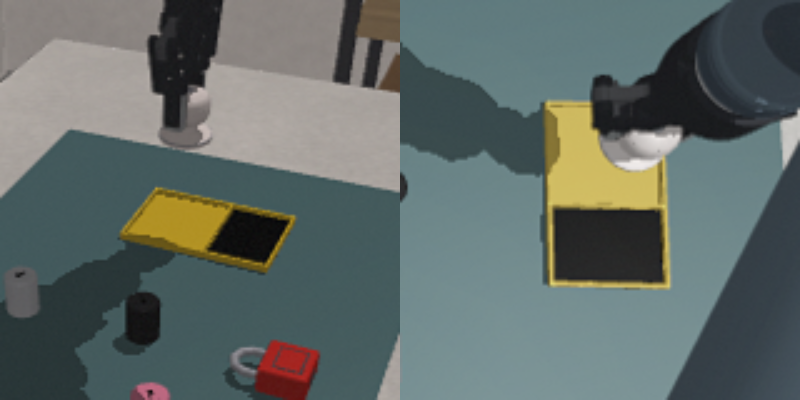

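The knob hangs upright in the grip; the side crop shows it at (190,110). Next I'll lower it.

>>> jog_arm(
  motion=[
    [[-0.036, -0.067, 0.1], 0],
    [[-0.036, -0.067, 0.2], 0],
    [[-0.036, -0.067, 0.28], 0],
    [[-0.036, -0.067, 0.35], 0],
    [[-0.036, -0.067, 0.39], 0],
    [[-0.036, -0.067, 0.41], 0],
    [[-0.036, -0.067, 0.425], 0],
    [[-0.036, -0.067, 0.425], 0],
    [[-0.036, -0.067, 0.425], 0],
  ],
)

```text
time_s: 4.93
ee_pos: [599.6, -335.0, 22.7]
orientation: [-0.002, 3.14, -0.001]
wrist_force: [0.1, -0.3, -1.9]
grip_width: 44.5
grasp_force: 42.2
```

```bash
python3 -c "
from h import *
go(598.7,-333.5,19.5)"
```

```text
t 4.9 p [ 599.6 -335.    22.7] yaw 90.1 grip 44.5 42.2 wf [ 0.1 -0.3 -1.9] q1,6 [-0.6 -0.6]
  shift [0.0037, 0.0061, 0.0129] turn 0.0002
```

>>> jog_arm(
  motion=[
    [[0, 0, 0.005], 0],
    [[0, 0, 0.01], 0],
    [[0, 0, 0.01], 0],
    [[0, 0, 0.01], 0],
  ],
)

```text
time_s: 5.27
ee_pos: [599.6, -335.4, 20.0]
orientation: [-0.001, 3.14, -0.001]
wrist_force: [0.9, -0.6, 0.5]
grip_width: 44.3
grasp_force: 42.4
```

>>> jog_arm(
  motion=[
    [[0, 0, 0], 0],
    [[0, 0, 0], 0],
    [[0, 0, 0], 0],
    [[0, 0, 0], 0],
    [[0, 0, -0.1], 0],
    [[0, 0, -0.25], 0],
    [[0, 0, -0.4], 0],
    [[0, 0, -0.4], 0],
  ],
  jaw=64,
)

```text
time_s: 5.93
ee_pos: [602.9, -337.6, 128.1]
orientation: [-0.001, 3.13, -0.012]
wrist_force: [1.8, -0.5, 1.7]
grip_width: 64.1
grasp_force: 0.0
```

```bash
python3 -c "
from h import *
go(681.4,-132,90)"
```

```text
t 5.9 p [ 602.9 -337.6  128.1] yaw 90.0 grip 64.1 0.0 wf [ 1.8 -0.5  1.7] q1,6 [-0.6 -0.6]
  shift [-0.3131, 0.8234, 0.1496] turn 0.0001
```

>>> jog_arm(
  motion=[
    [[-0.05, 0.13, 0], 0],
    [[-0.1, 0.25, 0.02], 0],
    [[-0.15, 0.4, 0.05], 0],
    [[-0.2, 0.55, 0.08], 0],
    [[-0.28, 0.7, 0.12], 0],
    [[-0.32, 0.8, 0.13], 0],
    [[-0.325, 0.815, 0.13], 0],
    [[-0.325, 0.815, 0.13], 0],
    [[-0.325, 0.815, 0.13], 0],
  ],
  jaw=54,
)

```text
time_s: 6.68
ee_pos: [679.9, -131.4, 86.6]
orientation: [-0.002, 3.142, -0.001]
wrist_force: [-0.2, -0.3, -0.5]
grip_width: 54.1
grasp_force: 0.0
```

```bash
python3 - <<'E'
from h import *
s,_=r.camera("side");t,_=r.camera("top")
cv2.imwrite("pics/k4.png",np.hstack([cv2.resize(s[80:240,200:360],(400,400)),cv2.resize(t[110:270,330:490],(400,400))])[...,::-1])
go(681.4,-132,4)
E
```

```text
t 6.8 p [ 679.7 -132.7   86.9] yaw 89.9 grip 54.0 0.0 wf [-0.3  0.2 -0.9] q1,6 [-0.28 -0.28]
  shift [-0.0067, 0.0029, 0.3315] turn -0.0002
```

View pics/k4.png

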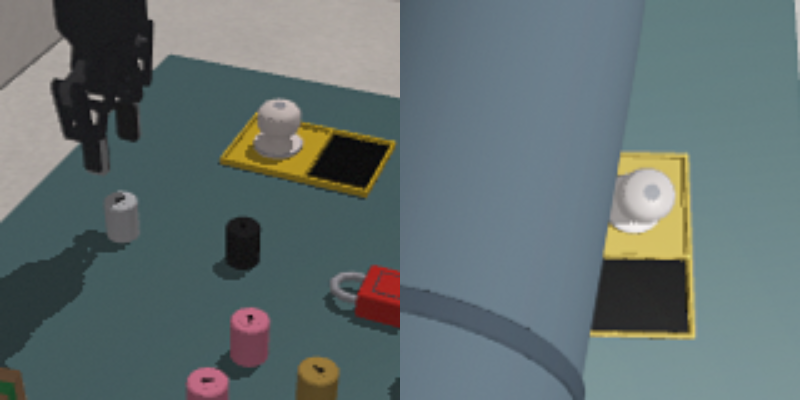

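The knob stands in the large bay at (278,130), and the steel cylinder is under the fingers at (122,215). I'm going down for it.

>>> jog_arm(
  motion=[
    [[-0.006, 0.002, 0.08], 0],
    [[-0.006, 0.002, 0.17], 0],
    [[-0.006, 0.002, 0.25], 0],
    [[-0.006, 0.002, 0.3], 0],
    [[-0.006, 0.002, 0.325], 0],
    [[-0.006, 0.002, 0.325], 0],
    [[-0.006, 0.002, 0.325], 0],
  ],
)

```text
time_s: 7.37
ee_pos: [681.6, -131.3, 5.9]
orientation: [0.0, 3.141, -0.0]
wrist_force: [0.0, 0.7, 0.2]
grip_width: 54.0
grasp_force: 0.0
```

>>> jog_arm(
  motion=[
    [[0, 0, 0], 0],
    [[0, 0, 0], 0],
    [[0, 0, 0], 0],
    [[0, 0, 0], 0],
    [[0, 0, 0], 0],
    [[0, 0, 0], 0],
  ],
  jaw=20,
)

```text
time_s: 7.87
ee_pos: [682.9, -131.3, 7.3]
orientation: [-0.001, 3.138, -0.003]
wrist_force: [-0.2, -1.9, 6.7]
grip_width: 30.9
grasp_force: 40.3
```

```bash
python3 -c "
from h import *
go(519.5,-331,100)"
```

```text
t 7.9 p [ 682.9 -131.3    7.3] yaw 90.0 grip 30.9 40.3 wf [-0.2 -1.9  6.7] q1,6 [-0.28 -0.28]
  shift [0.653, -0.7988, -0.3718] turn 0.0001
```

>>> jog_arm(
  motion=[
    [[0, 0, -0.1], 0],
    [[0, 0, -0.25], 0],
    [[0.05, -0.05, -0.36], 0],
    [[0.15, -0.18, -0.37], 0],
    [[0.25, -0.3, -0.37], 0],
    [[0.35, -0.42, -0.37], 0],
    [[0.45, -0.54, -0.37], 0],
    [[0.55, -0.67, -0.37], 0],
    [[0.652, -0.8, -0.37], 0],
    [[0.652, -0.8, -0.37], 0],
  ],
)

```text
time_s: 8.7
ee_pos: [513.6, -336.3, 97.4]
orientation: [-0.012, -3.138, 0.004]
wrist_force: [0.5, -0.0, -2.1]
grip_width: 31.0
grasp_force: 40.4
```

>>> jog_arm(
  motion=[
    [[0, 0, 0], 0],
    [[0, 0, 0], 0],
    [[0, 0, 0], 0],
  ],
)

```text
time_s: 8.95
ee_pos: [519.0, -329.6, 97.5]
orientation: [0.003, -3.141, -0.002]
wrist_force: [0.6, 0.5, -2.5]
grip_width: 30.5
grasp_force: 40.4
```

```bash
python3 -c "
from h import *
go(519.5,-331,10)"
```

```text
t 8.9 p [ 519.  -329.6   97.5] yaw 90.1 grip 30.5 40.4 wf [ 0.6  0.5 -2.5] q1,6 [-0.67 -0.67]
  shift [-0.0019, -0.0061, 0.3499] turn 0.0003
```

>>> jog_arm(
  motion=[
    [[-0.002, -0.005, 0.1], 0],
    [[-0.002, -0.005, 0.2], 0],
    [[-0.002, -0.005, 0.27], 0],
    [[-0.002, -0.005, 0.31], 0],
    [[-0.002, -0.005, 0.33], 0],
    [[-0.002, -0.005, 0.34], 0],
    [[-0.002, -0.005, 0.35], 0],
    [[-0.002, -0.005, 0.35], 0],
    [[-0.002, -0.005, 0.35], 0],
  ],
)

```text
time_s: 9.7
ee_pos: [519.9, -332.5, 11.3]
orientation: [-0.001, 3.14, -0.002]
wrist_force: [-0.6, 0.3, -2.2]
grip_width: 30.7
grasp_force: 40.4
```

```bash
python3 -c "
from h import *
go(519.5,-331,9.5)"
```

```text
t 9.7 p [ 519.9 -332.5   11.3] yaw 90.1 grip 30.7 40.4 wf [-0.6  0.3 -2.2] q1,6 [-0.67 -0.67]
  shift [0.0015, 0.0058, 0.0072] turn 0.0001
```

>>> jog_arm(
  motion=[
    [[0, 0, 0.004], 0],
    [[0, 0, 0.008], 0],
    [[0, 0, 0.008], 0],
    [[0, 0, 0.008], 0],
  ],
)

```text
time_s: 10.03
ee_pos: [519.9, -332.7, 10.3]
orientation: [-0.001, 3.139, -0.002]
wrist_force: [-1.8, 1.7, 6.4]
grip_width: 30.8
grasp_force: 41.2
```

>>> jog_arm(
  motion=[
    [[0, 0, 0], 0],
    [[0, 0, 0], 0],
    [[0, 0, 0], 0],
    [[0, 0, 0], 0],
    [[0, 0, -0.1], 0],
    [[0, 0, -0.25], 0],
    [[0, 0, -0.38], 0],
    [[0, 0, -0.38], 0],
    [[0, 0, -0.38], 0],
  ],
  jaw=50,
)

```text
time_s: 10.78
ee_pos: [521.0, -333.5, 106.0]
orientation: [-0.001, 3.137, -0.006]
wrist_force: [0.3, 0.4, -0.3]
grip_width: 49.9
grasp_force: 0.0
```

```bash
python3 -c "
from h import *
go(420.6,-126.7,80)"
```

```text
t 10.8 p [ 521.  -333.5  106. ] yaw 90.0 grip 49.9 0.0 wf [ 0.3  0.4 -0.3] q1,6 [-0.67 -0.67]
  shift [0.4013, 0.8279, 0.0991] turn 0.0001
```

>>> jog_arm(
  motion=[
    [[0.05, 0.12, 0], 0],
    [[0.12, 0.25, 0], 0],
    [[0.19, 0.38, 0.02], 0],
    [[0.25, 0.51, 0.05], 0],
    [[0.32, 0.65, 0.08], 0],
    [[0.38, 0.78, 0.1], 0],
    [[0.4, 0.826, 0.1], 0],
    [[0.4, 0.826, 0.1], 0],
    [[0.4, 0.826, 0.1], 0],
    [[0.4, 0.826, 0.1], 0],
  ],
  jaw=64,
)

```text
time_s: 11.62
ee_pos: [420.0, -126.6, 78.3]
orientation: [-0.001, 3.14, -0.001]
wrist_force: [0.9, -0.7, 0.6]
grip_width: 64.5
grasp_force: 0.0
```

```bash
python3 - <<'E'
from h import *
s,_=r.camera("side");t,_=r.camera("top")
cv2.imwrite("pics/k5.png",np.hstack([cv2.resize(s[90:250,270:430],(400,400)),cv2.resize(t[150:310,310:470],(400,400))])[...,::-1])
go(420.6,-126.7,3)
E
```

```text
t 11.7 p [ 420.2 -127.    78.5] yaw 90.0 grip 63.8 0.0 wf [ 0.2 -0.3 -0.4] q1,6 [-0.44 -0.44]
  shift [-0.001, 0.0014, 0.302] turn -0.0001
```

View pics/k5.png

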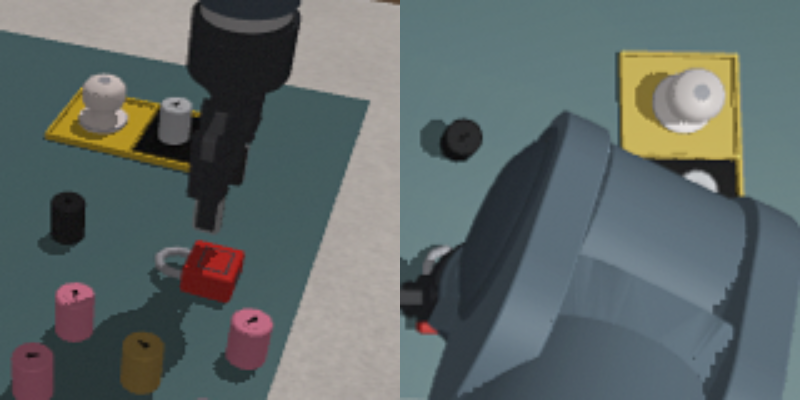

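Both yellow pieces stand in their bays and the red padlock is under the fingers at (213,270). I'm going down to z of about 4.

>>> jog_arm(
  motion=[
    [[0, 0.001, 0.08], 0],
    [[0, 0.001, 0.16], 0],
    [[0, 0.001, 0.23], 0],
    [[0, 0.001, 0.27], 0],
    [[0, 0.001, 0.295], 0],
    [[0, 0.001, 0.298], 0],
    [[0, 0.001, 0.298], 0],
    [[0, 0.001, 0.298], 0],
  ],
)

```text
time_s: 12.38
ee_pos: [419.8, -126.0, 4.4]
orientation: [-0.0, 3.14, -0.001]
wrist_force: [0.8, -0.2, -0.1]
grip_width: 63.8
grasp_force: 0.0
```

>>> jog_arm(
  motion=[
    [[0, 0, 0], 0],
    [[0, 0, 0], 0],
    [[0, 0, 0], 0],
    [[0, 0, 0], 0],
    [[0, 0, 0], 0],
    [[0, 0, 0], 0],
  ],
  jaw=30,
  squeeze=60,
)

```text
time_s: 12.88
ee_pos: [420.0, -126.1, 4.9]
orientation: [-0.001, 3.139, -0.003]
wrist_force: [-0.8, -1.5, 5.1]
grip_width: 44.6
grasp_force: 62.1
```

```bash
python3 -c "
from h import *
go(511.7,319.1,110)"
```

```text
t 12.9 p [ 420.  -126.1    4.9] yaw 90.0 grip 44.6 62.1 wf [-0.8 -1.5  5.1] q1,6 [-0.44 -0.44]
  shift [-0.3687, 1.7799, -0.4226] turn 0.0001
```

>>> jog_arm(
  motion=[
    [[0, 0, -0.1], 0],
    [[0, 0, -0.25], 0],
    [[0, 0, -0.4], 0],
    [[-0.03, 0.12, -0.42], 0],
    [[-0.06, 0.27, -0.42], 0],
    [[-0.1, 0.42, -0.42], 0],
    [[-0.13, 0.57, -0.42], 0],
    [[-0.16, 0.72, -0.42], 0],
    [[-0.18, 0.87, -0.42], 0],
    [[-0.18, 0.9, -0.42], 0],
  ],
)

```text
time_s: 13.72
ee_pos: [464.1, 104.9, 109.0]
orientation: [-0.011, 3.141, 0.005]
wrist_force: [0.2, -0.5, -2.3]
grip_width: 45.0
grasp_force: 63.4
```

>>> jog_arm(
  motion=[
    [[-0.03, 0.14, 0], 0],
    [[-0.06, 0.28, 0], 0],
    [[-0.09, 0.42, 0], 0],
    [[-0.12, 0.56, 0], 0],
    [[-0.15, 0.7, 0], 0],
    [[-0.18, 0.83, 0], 0],
    [[-0.189, 0.88, 0], 0],
    [[-0.189, 0.88, 0], 0],
    [[-0.189, 0.88, 0], 0],
    [[-0.189, 0.88, 0], 0],
  ],
)

```text
time_s: 14.55
ee_pos: [510.1, 318.6, 108.3]
orientation: [0.0, -3.14, 0.002]
wrist_force: [0.1, -0.1, -3.6]
grip_width: 44.2
grasp_force: 63.5
```

```bash
python3 - <<'E'
from h import *
s,_=r.camera("side");t,_=r.camera("top")
cv2.imwrite("pics/k6.png",np.hstack([cv2.resize(s[220:420,120:320],(400,400)),cv2.resize(t[150:310,60:220],(400,400))])[...,::-1])
go(511.7,319.1,8)
E
```

```text
t 14.7 p [510.3 318.3 108.6] yaw 90.0 grip 44.5 63.5 wf [ 0.8 -0.9 -2.3] q1,6 [0.45 0.45]
  shift [-0.0058, 0.0034, 0.4025] turn -0.0001
```

View pics/k6.png

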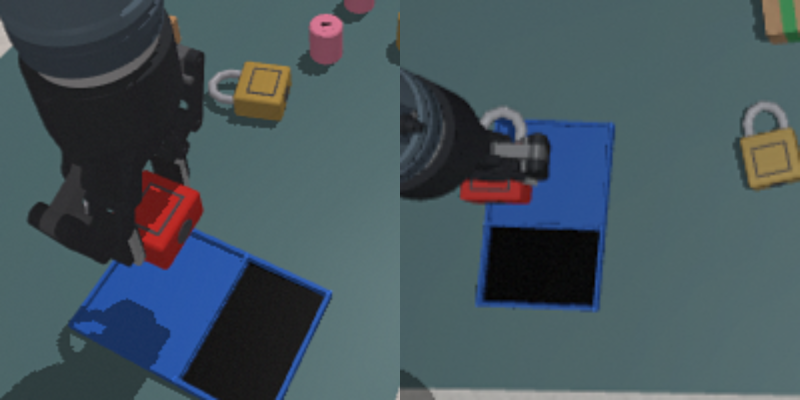

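The padlock hangs level over the blue large bay, shackle to +x. I'll refine the blue tray's pose in metric from the first picture.

```bash
python3 - <<'E'
from h import *
z=np.load("top0.npz");im=z["im"];h=cv2.cvtColor(im,cv2.COLOR_RGB2HSV)
m=(h[...,0]>=100)&(h[...,0]<=130)&(h[...,1]>150)&(h[...,2]>60)
k=np.zeros(m.shape,bool);k[180:285,60:180]=m[180:285,60:180]
v,u=np.nonzero(k);W=np.array([ray("top",a,b,8)[:2] for a,b in zip(u,v)],np.float32)
print(cv2.minAreaRect(W))
E
```

```text
Traceback (most recent call last):
  File "h.py", line 9, in ray
    a=world(name,u,v,1.0);b=world(name,u,v,2.0);return a+(b-a)*((z-a[2])/(b-a)[2])
  File "h.py", line 4, in world
    m=r.camera_model(name);K=np.array(m["camera_matrix"]);R=np.array(m["R"]);t=np.array(m["t"])
ValueError: time passes only in moves, steps and waits
```

```bash
python3 - <<'E'
from h import *
z=np.load("top0.npz");im=z["im"];h=cv2.cvtColor(im,cv2.COLOR_RGB2HSV)
m=(h[...,0]>=100)&(h[...,0]<=130)&(h[...,1]>150)&(h[...,2]>60)
k=np.zeros(m.shape,bool);k[180:285,60:180]=m[180:285,60:180]
v,u=np.nonzero(k);o=np.ones(len(u));a=world("top",u,v,o);b=world("top",u,v,2*o)
W=a+(b-a)*((8-a[:,2:])/(b-a)[:,2:])
print(cv2.minAreaRect(W[:,:2].astype(np.float32)))
E
```

```text
((492.3284912109375, 318.7403564453125), (103.86779022216797, 161.11923217773438), 88.66835021972656)
```

>>> jog_arm(
  motion=[
    [[-0.006, 0, 0.1], 0.006],
    [[-0.006, 0, 0.2], 0.006],
    [[-0.006, 0, 0.3], 0.006],
    [[-0.006, 0, 0.35], 0.006],
    [[-0.006, 0, 0.38], 0.006],
    [[-0.006, 0, 0.39], 0.006],
    [[-0.006, 0, 0.395], 0.006],
    [[-0.006, 0, 0.398], 0.006],
    [[-0.006, 0, 0.398], 0.006],
    [[-0.006, 0, 0.398], 0.006],
  ],
)

```text
time_s: 15.48
ee_pos: [513.3, 320.2, 10.5]
orientation: [0.058, 3.139, 0.002]
wrist_force: [-0.6, 0.5, -2.7]
grip_width: 44.6
grasp_force: 63.4
```

```bash
python3 -c "
from h import *
go(511.8,318.3,7.6,88.7)"
```

```text
t 15.5 p [513.3 320.2  10.5] yaw 87.9 grip 44.6 63.4 wf [-0.6  0.5 -2.7] q1,6 [0.45 0.49]
  shift [0.0056, -0.0077, 0.0115] turn -0.0023
```

>>> jog_arm(
  motion=[
    [[0.005, -0.006, 0.004], 0],
    [[0.005, -0.006, 0.008], 0],
    [[0.005, -0.006, 0.012], 0],
    [[0.005, -0.006, 0.012], 0],
    [[0.005, -0.006, 0.012], 0],
  ],
)

```text
time_s: 15.9
ee_pos: [511.3, 318.4, 8.0]
orientation: [0.058, 3.14, 0.0]
wrist_force: [-3.3, -1.9, 8.0]
grip_width: 44.4
grasp_force: 64.7
```

>>> jog_arm(
  motion=[
    [[0, 0, 0], 0],
    [[0, 0, 0], 0],
    [[0, 0, 0], 0],
    [[0, 0, 0], 0],
    [[0, 0, -0.1], 0],
    [[0, 0, -0.25], 0],
    [[0, 0, -0.38], 0],
    [[0, 0, -0.38], 0],
    [[0, 0, -0.38], 0],
  ],
  jaw=58,
)

```text
time_s: 16.65
ee_pos: [513.2, 319.4, 104.0]
orientation: [0.058, 3.136, 0.004]
wrist_force: [-0.2, 0.1, -1.0]
grip_width: 58.1
grasp_force: 0.0
```

```bash
python3 -c "
from h import *
go(438.3,7.9,80)"
```

```text
t 16.6 p [513.2 319.4 104. ] yaw 87.9 grip 58.1 0.0 wf [-0.2  0.1 -1. ] q1,6 [0.45 0.49]
  shift [0.2541, -1.2566, 0.0908] turn -0.0059
```

>>> jog_arm(
  motion=[
    [[0.02, -0.12, 0], -0.006],
    [[0.05, -0.26, 0], -0.006],
    [[0.08, -0.4, 0], -0.006],
    [[0.11, -0.54, 0], -0.006],
    [[0.14, -0.68, 0], -0.006],
    [[0.17, -0.82, 0.03], -0.006],
    [[0.2, -0.95, 0.06], -0.006],
    [[0.2, -0.95, 0.08], -0.006],
    [[0.2, -0.95, 0.08], -0.006],
    [[0.2, -0.95, 0.08], -0.006],
  ],
  jaw=54,
)

```text
time_s: 17.48
ee_pos: [451.5, 83.0, 80.3]
orientation: [0.001, -3.14, -0.001]
wrist_force: [0.7, 1.0, -0.7]
grip_width: 54.0
grasp_force: 0.0
```

```bash
python3 - <<'E'
from h import *
go(438.3,7.9,75)
s,_=r.camera("side")
cv2.imwrite("pics/k7.png",cv2.resize(s[170:420,130:430],(720,600))[...,::-1])
E
```

```text
t 17.5 p [451.5  83.   80.3] yaw 90.0 grip 54.0 0.0 wf [ 0.7  1.  -0.7] q1,6 [0.04 0.04]
  shift [0.0528, -0.3006, 0.0212] turn 0.0001
```

View pics/k7.png

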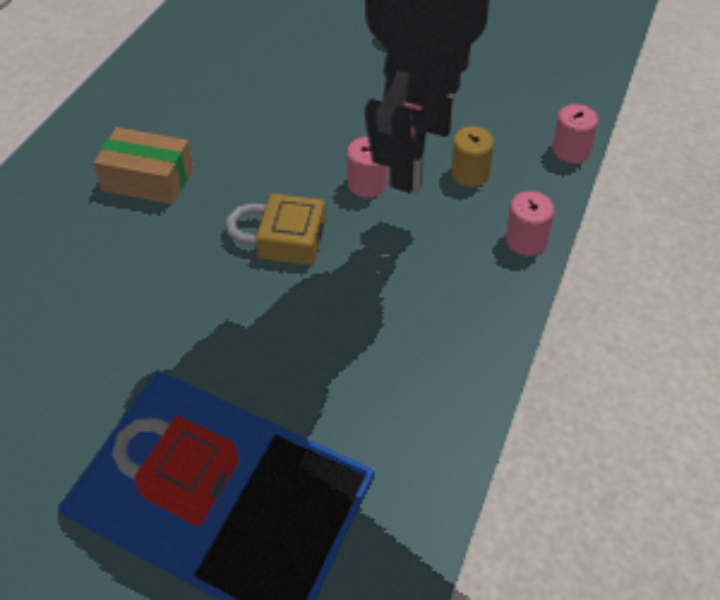

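The red padlock lies flat in the large blue bay at (185,465). The brass cylinder at (472,155) has room around it.

>>> jog_arm(
  motion=[
    [[0.03, -0.14, 0], 0],
    [[0.05, -0.28, 0], 0],
    [[0.053, -0.3, 0], 0],
    [[0.053, -0.3, 0], 0],
    [[0.053, -0.3, 0], 0],
    [[0.053, -0.3, 0], 0],
  ],
)

```text
time_s: 18.03
ee_pos: [439.7, 9.1, 81.4]
orientation: [-0.004, 3.141, 0.001]
wrist_force: [-0.3, -0.4, 0.7]
grip_width: 53.8
grasp_force: 0.0
```

```bash
python3 -c "
from h import *
go(438.3,7.9,5.5)"
```

```text
t 18.0 p [439.7   9.1  81.4] yaw 90.2 grip 53.8 0.0 wf [-0.3 -0.4  0.7] q1,6 [-0.12 -0.13]
  shift [0.0058, -0.0051, 0.3037] turn 0.0004
```

>>> jog_arm(
  motion=[
    [[0.005, -0.004, 0.08], 0],
    [[0.005, -0.004, 0.16], 0],
    [[0.005, -0.004, 0.23], 0],
    [[0.005, -0.004, 0.28], 0],
    [[0.005, -0.004, 0.3], 0],
    [[0.005, -0.004, 0.302], 0],
    [[0.005, -0.004, 0.302], 0],
  ],
)

```text
time_s: 18.62
ee_pos: [438.1, 7.5, 6.0]
orientation: [0.003, -3.142, -0.0]
wrist_force: [0.3, 0.9, -0.6]
grip_width: 53.6
grasp_force: 0.0
```

>>> jog_arm(
  motion=[
    [[0, 0, 0], 0],
    [[0, 0, 0], 0],
    [[0, 0, 0], 0],
    [[0, 0, 0], 0],
    [[0, 0, 0], 0],
    [[0, 0, 0], 0],
  ],
  jaw=20,
  squeeze=40,
)

```text
time_s: 19.12
ee_pos: [438.9, 6.9, 6.8]
orientation: [-0.001, 3.139, 0.001]
wrist_force: [-0.7, 1.2, 5.9]
grip_width: 30.5
grasp_force: 39.8
```

>>> jog_arm(
  motion=[
    [[0, 0, -0.1], 0],
    [[0, 0, -0.25], 0],
    [[0, 0, -0.4], 0],
    [[0, 0.12, -0.4], 0],
    [[0, 0.27, -0.4], 0],
    [[0, 0.42, -0.4], 0],
    [[0, 0.57, -0.4], 0],
    [[0, 0.72, -0.4], 0],
    [[0, 0.85, -0.4], 0],
    [[0, 0.85, -0.4], 0],
  ],
)

```text
time_s: 19.95
ee_pos: [437.8, 224.6, 106.1]
orientation: [-0.011, 3.14, 0.006]
wrist_force: [0.3, -0.4, -2.7]
grip_width: 30.6
grasp_force: 40.6
```

```bash
python3 -c "
from h import *
go(447.8,319.7,100)"
```

```text
t 19.9 p [437.8 224.6 106.1] yaw 90.4 grip 30.6 40.6 wf [ 0.3 -0.4 -2.7] q1,6 [0.34 0.34]
  shift [-0.0427, 0.3801, 0.026] turn 0.0011
```

>>> jog_arm(
  motion=[
    [[-0.02, 0.13, 0], 0],
    [[-0.03, 0.26, 0], 0],
    [[-0.04, 0.37, 0], 0],
    [[-0.04, 0.397, 0], 0],
    [[-0.04, 0.397, 0], 0],
    [[-0.04, 0.397, 0], 0],
    [[-0.04, 0.397, 0], 0],
  ],
)

```text
time_s: 20.53
ee_pos: [447.1, 317.0, 105.5]
orientation: [-0.001, -3.141, 0.002]
wrist_force: [-0.3, -0.2, -1.9]
grip_width: 30.7
grasp_force: 40.8
```

```bash
python3 -c "
from h import *
go(447.8,319.7,9.5)"
```

```text
t 20.5 p [447.1 317.  105.5] yaw 90.0 grip 30.7 40.8 wf [-0.3 -0.2 -1.9] q1,6 [0.5 0.5]
  shift [-0.003, 0.0111, 0.384] turn -0.0001
```

>>> jog_arm(
  motion=[
    [[-0.003, 0.01, 0.1], 0],
    [[-0.003, 0.01, 0.2], 0],
    [[-0.003, 0.01, 0.29], 0],
    [[-0.003, 0.01, 0.34], 0],
    [[-0.003, 0.01, 0.365], 0],
    [[-0.003, 0.01, 0.375], 0],
    [[-0.003, 0.01, 0.38], 0],
    [[-0.003, 0.01, 0.38], 0],
    [[-0.003, 0.01, 0.38], 0],
  ],
)

```text
time_s: 21.28
ee_pos: [449.3, 321.4, 11.9]
orientation: [-0.001, 3.14, 0.002]
wrist_force: [0.9, -0.2, -0.6]
grip_width: 31.1
grasp_force: 40.9
```

```bash
python3 -c "
from h import *
go(447.8,319.7,9.3)"
```

```text
t 21.3 p [449.3 321.4  11.9] yaw 90.0 grip 31.1 40.9 wf [ 0.9 -0.2 -0.6] q1,6 [0.51 0.51]
  shift [0.0061, -0.0066, 0.0105] turn 0.0001
```

>>> jog_arm(
  motion=[
    [[0, 0, 0.005], 0],
    [[0, 0, 0.01], 0],
    [[0, 0, 0.01], 0],
    [[0, 0, 0.01], 0],
  ],
)

```text
time_s: 21.62
ee_pos: [449.3, 321.6, 9.9]
orientation: [-0.001, 3.139, 0.001]
wrist_force: [-0.7, -1.0, 5.8]
grip_width: 30.7
grasp_force: 41.5
```

>>> jog_arm(
  motion=[
    [[0, 0, 0], 0],
    [[0, 0, 0], 0],
    [[0, 0, 0], 0],
    [[0, 0, 0], 0],
    [[0, 0, -0.1], 0],
    [[0, 0, -0.25], 0],
    [[0, 0, -0.4], 0],
    [[0, 0, -0.5], 0],
    [[0, 0, -0.5], 0],
  ],
  jaw=50,
)

```text
time_s: 22.37
ee_pos: [452.1, 323.2, 139.5]
orientation: [-0.001, 3.132, 0.008]
wrist_force: [0.7, -0.7, -0.1]
grip_width: 50.0
grasp_force: 0.0
```

>>> jog_arm(
  motion=[
    [[0.1, -0.1, 0], 0],
    [[0.1, -0.25, 0], 0],
    [[0.1, -0.4, 0], 0],
    [[0.1, -0.6, 0], 0],
    [[0.1, -0.75, 0], 0],
    [[0.1, -0.9, 0], 0],
    [[0.1, -0.9, 0], 0],
    [[0.1, -0.9, 0], 0],
  ],
)

```text
time_s: 23.03
ee_pos: [423.2, 94.1, 132.8]
orientation: [-0.007, -3.141, -0.0]
wrist_force: [-0.8, 0.3, -0.4]
grip_width: 50.0
grasp_force: 0.0
```

```bash
python3 - <<'E'
from h import *
s,_=r.camera("side");im,P=cloud("top")
cv2.imwrite("pics/end.png",np.hstack([s[80:420,120:420],im[100:320,80:480][:, :]  if 0 else cv2.resize(im[90:320,60:480],(500,340))])[...,::-1])
H=np.nan_to_num(P[...,2]);reg=np.zeros(H.shape,bool);reg[100:305,45:490]=1
n,l,st,c=cv2.connectedComponentsWithStats(((H>15)&(H<60)&reg).astype(np.uint8))
for i in range(1,n):
    if st[i,4]<60: continue
    q=P[l==i];top=np.percentile(q[:,2],90);t=q[q[:,2]>top-6]
    print(c[i].round(),"top %.0f"%top,np.round(cv2.minAreaRect(t[:,:2].astype(np.float32))[0],1),im[l==i].mean(0).round())
print(r.observe()["time_s"],r.observe()["grasp_force"])
E
```

```text
[214. 149.] top 37 [679.4 118.4] [124. 124.  89.]
[428. 188.] top 53 [ 599.7 -333.2] [167. 163. 161.]
[212. 207.] top 28 [543.2 118.8] [140. 125.  91.]
[334. 206.] top 42 [ 559.6 -139.5] [32. 32. 33.]
[243. 227.] top 42 [511.3  51.8] [171. 113. 133.]
[426. 226.] top 45 [ 518.8 -331. ] [149. 151. 154.]
[280. 229.] top 42 [507.3 -24.7] [174. 116. 136.]
[239. 293.] top 42 [376.9  56.6] [177. 119. 139.]
[291. 297.] top 42 [370.1 -49.9] [180. 124. 143.]
23.1333 0.0
```

View pics/end.png

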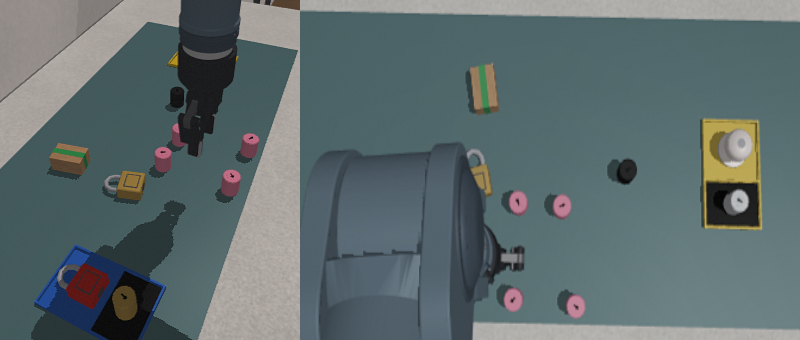

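All the pieces look right: brass at (125,300), the red padlock at (88,285), and the steel cylinder and knob in yellow. I'll check the blue pieces' heights once from the side camera and then hand in.

```bash
python3 - <<'E'
from h import *
im,P=cloud("side");H=np.nan_to_num(P[...,2]);X=P[...,0];Y=P[...,1]
for nm,x0,x1,lo in(("brass",416,478,36),("red",480,540,24)):
    q=P[(X>x0)&(X<x1)&(Y>270)&(Y<370)&(H>lo)&(H<60)]
    A=np.c_[q[:,:2]-q[:,:2].mean(0),np.ones(len(q))];print(nm,len(q),np.percentile(q[:,2],[10,50,90]).round(1),np.round(cv2.minAreaRect(q[:,:2].astype(np.float32))[:2],1).tolist(),np.linalg.lstsq(A,q[:,2],rcond=None)[0].round(3))
E
```

```text
brass 480 [42.2 44.5 45.9] [[445.1, 322.0], [31.0, 31.2]] [ 0.052 -0.067 44.111]
red 1001 [28.6 30.6 32. ] [[507.6, 319.4], [46.5, 44.5]] [ 2.4000e-02 -2.2000e-02  3.0383e+01]
```

```bash
python3 -c "
from h import *
print(r.sign_off())"
```

```text
the job is handed in; nothing more can be done
None
```

I filled both orders and handed the job in after about 23 s of robot time; the last pictures show each piece in its bay and the rest of the stock in place, but the hand-in gave no verdict.

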